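# Hold the lamp-house cover open for a lamp change

### The job

The lamp in the microscope's light source is to be changed: draw the red-knobbed bolt back until you feel it come up against its stop, then raise the spring-loaded cover by its black handle and hold it open at 45 degrees so that a colleague can reach the lamp. Finish while still holding the cover still at that angle, with the bolt fully back; do not let go. Leave everything else on the bench where it stands.

Things in the scene. Friction and masses are not known exactly. Their poses are not given: they have to be found in the camera images.
- lamphouse: Cream light-source box, fixed to the bench where it stands, 180 (its x) x 240 (its y) x 110 mm tall. Origin at bench level; the walls run from x -90 to +90 and y -115 to +125 mm; z up. Its front (vents, cover handle) faces its -x. A ribbed black lens collar sticks out 36 mm from its -y side. The hinged grey cover closes most of the top; a fixed deck strip (y +53 to +125 mm, top at z 110 mm) carries a sliding bolt with a red knob.
- cover (a joint): Angle of the hinged cover, rad: 0 shut (level), growing as the front edge rises; 1.4 is the limit. A spring and its weight always shut it; at the handle it takes about 2 to 4 N to start it and 4 to 6 N to hold it at 45 degrees. Until the bolt is drawn it can rise only about 0.04 rad.
- cover_hinge (a point): Point on the hinge axis of the cover, in line with the handle. The axis is the lamp house's y axis direction, at 85 mm towards its +x, 104 mm above the bench. The point turns with the cover: shut, its axes match the lamp house's.
- cover_grip (a point): Grasp point of the cover's handle, a black upright paddle 14 mm thick (along y), 26 mm tall, standing out 50 mm from the middle of the cover's front edge. The point is 34 mm out from that edge, at mid height and mid thickness, 204 mm from the hinge axis, 108 mm above the bench when shut. Free space on both sides and below. The point turns with the cover.
- bolt (a joint): Draw of the bolt, m: 0 is furthest across the cover, growing towards the lamp house's +y as it is drawn clear. It ends at a solid stop after about 30 mm. It slides with about 2.5 N of friction and stays where it is left. It clears the cover only after 17 mm.
- bolt_knob (a point): Upright red knob of the bolt, 18 mm diameter, 46 mm tall, standing over the deck of the lamp house; the point is on the knob's axis, 150 mm above the bench and 15 mm below the knob's top (165 mm). The bolt's steel rod (12 mm diameter) runs from the knob's foot to -y, its top at 127 mm; the cover's top is at 112 mm.
- oil_mid (a point): Bystander, leave it alone: amber dropper bottle, 32 mm diameter, 65 mm tall; the point is its centre.
- objective_mid (a point): Bystander, leave it alone: brass microscope objective standing up, 26 mm diameter, 50 mm tall; the point is its centre.
- eyepiece_mid (a point): Bystander, leave it alone: black eyepiece standing up, 32 mm diameter, 50 mm tall; the point is its centre.
- carton_mid (a point): Bystander, leave it alone: brown spare-lamp carton 45 x 45 x 70 mm tall; the point is its centre.
- filterring_mid (a point): Bystander, leave it alone: dark steel filter ring lying flat, 45 mm diameter, 8 mm thick; the point is its centre.
- driver_grip (a point): Bystander, leave it alone: screwdriver lying on the bench, about 200 mm long; the point is on its handle.

How it is judged:
On the way, in this order (a step that is already met when the one before it is completed fails the run):
1. the bolt is drawn back to its stop while the cover is still down (value of joint bolt above 0.0275 m and value of joint cover below 0.12 rad), for 0.1 s.
2. the cover is raised with the fingers (value of joint cover above 0.4 rad and contact force between the fingers and cover above 0.5 N), for 0.1 s.
At the end, for the whole second after the job is handed in: The cover stands at 45 degrees within 5 degrees and is still, carried by the gripper's fingers (they bear on it with more than 1 N) and by nothing else; the bolt is back within 4 mm of its stop; no bystander has moved more than 30 mm (value of joint cover between 0.698 and 0.873 rad and velocity of joint cover between -0.05 and 0.05 rad/s and contact force between the fingers and cover above 1 N and value of joint bolt above 0.026 m and contact force between cover and oil below 0.2 N and contact force between cover and objective below 0.2 N and contact force between cover and eyepiece below 0.2 N and contact force between cover and carton below 0.2 N and contact force between cover and filterring below 0.2 N and contact force between cover and driver below 0.2 N and distance of each of oil_mid, objective_mid, eyepiece_mid, carton_mid, filterring_mid, driver_grip from where it was at the start of the episode below 0.03 m); the arm keeps its last pose, push and grip.
It fails at once if a bystander on the bench is moved more than 30 mm (distance of any of oil_mid, objective_mid, eyepiece_mid, carton_mid, filterring_mid, driver_grip from where it was at the start of the episode above 0.03 m).
It also fails if it takes over 48 s, if anything falls off the work surface, if the arm or the gripper's body presses on something with over 40 N, if the wrist force passes 120 N, or if a joint passes its speed limit or range.

### The arm

A 6-joint arm with a two-finger parallel gripper is mounted at the origin on the work surface. World frame = base frame: x ahead of the robot, y to its left, z up, the work surface at z = 0. Lengths are in m, angles in rad, forces in N, time in s.
With the tool pointing down it reaches from about 0.275 to 0.725 m from the base axis. Payload 15.9 kg.
Tool frame: the origin (TCP) lies at the very end of the fingers, on their centre line; the grasp point (between the pads) lies 19 mm behind it; z points along the fingers, x is the direction in which the jaws open and shut, and the axes are right-handed (so a half turn about z gives the same grasp; the last joint's range is limited). The gripper opens to 85 mm and grips with 20 to 120 N. Pads are 22 mm wide; open, the fingers measure 114 mm over their backs; the gripper's body (76 mm by 85 mm) begins 54 mm behind the grasp point. The pads swing forward as they close: fully open they stand 13 mm farther back than shut.
Start: joints at [1.104, 0.213, -0.034, 1.323, 0, 1.571], TCP at [0.225, 0.446, 0.231] pointing down, gripper open.
Joint ranges: [-2.98, 2.98], [-0.74, 1.72], [-1.14, 1.35], [-2.1, 2.04], [-1.57, 1.44], [-3.14, 3.14]. Speed limits (rad/s): [1.89, 1.89, 2.39, 2.57, 3.14, 3.14].

### API

Orientations are given as [roll, pitch, yaw] about the fixed x, y, z axes, in that order (R = Rz(yaw) Ry(pitch) Rx(roll)).
In Python, from cell import bot gives the robot as it stands. The module is installed in compiled form; this text tells all that it offers.
- The arm moves only by the tool move_arm, never from a script. Its argument "commands" is a list that holds one entry, the list of rows, each a list of 7 numbers: the finger opening in cm, from 0 to 8.54, then the shift along the world's x, y, z in cm, then the turn, a rotation vector about the world's x, y, z in degrees. In form: [[[grip, x, y, z, wx, wy, wz], ...]]. A call has 1 to 5 rows; each row is the pose to reach, as a shift and turn from the pose commanded when the call began; what a row does not reach only later rows make up. A row lasts 1/12 s, in which the tool goes at most 41.7 mm and 7.16 degrees, less where a joint would pass 70% of its speed; a pose out of reach is approached as far as the arm can. A call with a gripper value outside its range is refused whole. The fingers move at their own pace and stop on an object; "squeeze" is the grip in N (left out, the last holds). Time passes only in rows, so rows that repeat a pose let the fingers close. It gives the time, the measured TCP pose, the force and the opening at its end, in the units of the state.
- bot.observe(): the state, without advancing time (a new reading comes with each control period).
- bot.snapshot(name): name is "scene" or "side" or "wrist"; returns a dict with "color" (480x640x3 uint8, blue, green, red), "z_map" (480x640 float32, m along the optical axis (not along the pixel's ray), 0 where there is no reading), "vertical_fov" (degrees; the focal length in pixels is half the picture's height over the tangent of half this angle, whatever the lens; pixels are square), "cx", "cy" (the principal point, pixels), "R" (3x3) and "t" (3): a world point X has camera coordinates R X + t. Camera axes: x right, y down, z forward; pixel columns grow to the right and rows downward; lengths in m; the calibration is good to about 2 mm. A picture is of the moment at which its call begins.
- bot.finish_job(): hands the job in, once; it reports no verdict.
Trained networks look in a picture, given as the dict that the camera call returned (one of the last four; its "shot" number tells which), for a name from the list of things; names that differ only in an ending like _2 or _b are one class to them, and where a whole thing is asked for, a point or a joint stands for the part that bears it (a point fixed in the world has none). Each returns a list of dicts, best first, with "score" (0 to 1); they miss things now and then, are a little off and sometimes report something else, mostly with a low value. They report only what shows in the picture. A call takes as long as a camera call.
- bot.find_in(thing, picture): "bbox" ([left, top, width, height] in pixels, round what is visible of it).
- bot.pinpoint(thing, picture): "point" ([column, row] in pixels: a listed point, or the origin of a listed thing).
The state is a dict: "t": time; "joint_positions": joint angles; "joint_velocities": joint speeds; "effort": joint torques, N m; "tcp_pos": TCP position; "tcp_rot": TCP orientation; "contact_force": force on the tool from outside, world axes, zero at the start; "wrist_torque": the same for the moment, N m; "grip_width": opening from 0.0 (shut) to 1.0 (fully open).
Only numpy, scipy, OpenCV 4.12 (cv2) and the standard library are available. Lean on these libraries where they do the work, as an engineer would, in place of code of your own. Each camera call takes 0.05 s, during which the arm holds its last target. There are 200 camera calls.

## Working session

There is one attempt and no reset: what is moved stays moved. The work goes in short steps, Python scripts to look and compute and a tool call to move; the robot and the scene stay as the last step left them, time stands still between calls to the robot, and variables do not carry over. Pictures are saved under pics/ and viewed, about 8 in all and at most 12, crops included, and the job is handed in when it is done.

Besides the shell and the picture viewer there is one more tool, called after "Emit:" as name(argument=value, ...), one argument or row to a line, values as JSON. move_arm: Moves the arm, as the interface text tells. Its arguments: {"type":"object","properties":{"commands":{"type":"array"},"squeeze":{"type":"number"}},"required":["commands"]}

```bash
mkdir -p pics; cat > h.py <<'E'
import numpy as np, cv2
from cell import bot
def ray(p,px):
    f=240/np.tan(np.radians(p["vertical_fov"])/2)
    return np.array([(px[0]-p["cx"])/f,(px[1]-p["cy"])/f,1.0])
def world(p,px,z=None):
    c=ray(p,px)
    R,t=np.array(p["R"]),np.array(p["t"])
    if z is None:
        u,v=int(round(px[0])),int(round(px[1]))
        d=p["z_map"][max(0,v-1):v+2,max(0,u-1):u+2]; d=d[d>0]
        return R.T@(c*np.median(d)-t) if len(d) else None
    o=-R.T@t; w=R.T@c
    return o+w*(z-o[2])/w[2]
def proj(p,X):
    f=240/np.tan(np.radians(p["vertical_fov"])/2)
    c=np.array(p["R"])@X+p["t"]; return c[:2]/c[2]*f+[p["cx"],p["cy"]]
E
python3 - <<'E'
from h import *
np.set_printoptions(precision=4,suppress=True)
print(bot.observe())
Z=dict(lamphouse=0,cover_grip=.108,cover_hinge=.104,bolt_knob=.150,oil_mid=.0325,objective_mid=.025,eyepiece_mid=.025,carton_mid=.035,filterring_mid=.004,driver_grip=.012)
for n in("scene","side"):
    p=bot.snapshot(n); im=p["color"].copy()
    print(n,"cam at",-np.array(p["R"]).T@p["t"])
    for k,z in Z.items():
        r=bot.pinpoint(k,p)
        if r:
            q=r[0]["point"]; print(k,round(r[0]["score"],2),np.array(q),world(p,q,z))
            cv2.circle(im,tuple(int(a) for a in q),3,(0,0,255),-1); cv2.putText(im,k[:6],(int(q[0])+4,int(q[1])),0,.4,(255,0,0),1)
    cv2.imwrite(f"pics/{n}1.png",im)
E
```

```text
{'t': 0.0, 'joint_positions': array([ 1.104 ,  0.2133, -0.035 ,  1.3235, -0.    ,  1.5708]), 'joint_velocities': array([ 0.0006,  0.0002,  0.    , -0.0004,  0.0002, -0.0003]), 'effort': array([ -0.0016, -68.6154,  48.712 ,   0.0173,  -0.    ,   0.    ]), 'tcp_pos': array([0.2249, 0.4462, 0.2308]), 'tcp_rot': array([3.1416, 0.0011, 1.104 ]), 'contact_force': array([ 0.9198, -0.228 ,  0.3838]), 'wrist_torque': array([ 0.0447, -0.0182, -0.0279]), 'grip_width': 0.9992542762682094}
scene cam at [ 1.1327 -0.0626  0.9687]
lamphouse 0.85 [340.  281.3] [0.5988 0.0556 0.    ]
cover_grip 0.74 [303.8 206.7] [ 0.4848 -0.0024  0.108 ]
cover_hinge 0.76 [347.9 291.7] [0.6788 0.0536 0.104 ]
bolt_knob 0.89 [391.  226.6] [0.5812 0.1462 0.15  ]
oil_mid 0.66 [455.9 256.7] [0.5907 0.2905 0.0325]
objective_mid 0.72 [232.8 285.8] [ 0.5958 -0.1554  0.025 ]
eyepiece_mid 0.73 [427.  236.4] [0.5307 0.247  0.025 ]
carton_mid 0.68 [233.9 334. ] [ 0.7019 -0.157   0.035 ]
filterring_mid 0.73 [473.2 241. ] [0.541  0.3478 0.004 ]
driver_grip 0.56 [194.1 306.5] [ 0.6243 -0.2324  0.012 ]
side cam at [1.4679 0.4735 0.7544]
lamphouse 0.67 [336.8 308.8] [0.5982 0.0485 0.    ]
cover_grip 0.83 [334.9 233. ] [ 0.4917 -0.0067  0.108 ]
cover_hinge 0.87 [318.2 290.7] [0.6845 0.0531 0.104 ]
bolt_knob 0.86 [387.9 252.8] [0.5781 0.1455 0.15  ]
oil_mid 0.82 [454.8 326.5] [0.5889 0.2878 0.0325]
objective_mid 0.54 [245.9 275.2] [ 0.6063 -0.1635  0.025 ]
carton_mid 0.66 [221.4 297.1] [ 0.7043 -0.1569  0.035 ]
filterring_mid 0.61 [486.9 331.5] [0.5423 0.3396 0.004 ]
driver_grip 0.51 [214.2 277. ] [ 0.6264 -0.2336  0.012 ]
```

View pics/scene1.png

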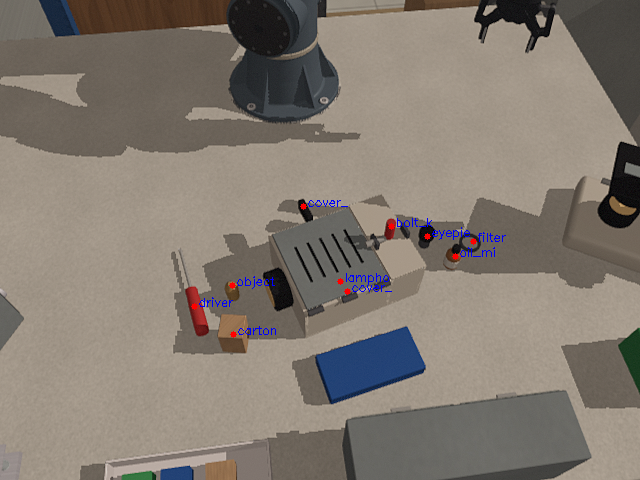

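View pics/side1.png

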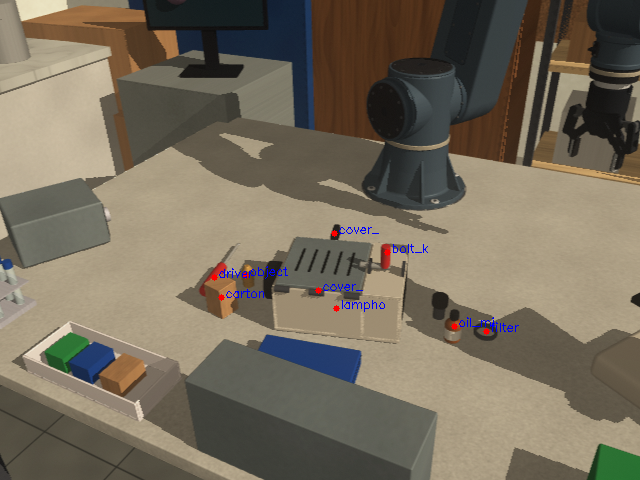

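The networks agree with both pictures: knob at (391,227) and handle at (304,207) in the scene view. The lamp house yaw is about 17°. I'll move above the knob with the jaws along lamp-house x.

Emit:
move_arm(
  commands=[
    [[8.5, 3, -2.5, 0.4, 0, 0, -6], [8.5, 6, -5, 0.8, 0, 0, -12], [8.5, 9, -7.5, 1.2, 0, 0, -18], [8.5, 12, -10, 1.6, 0, 0, -24], [8.5, 15, -12.5, 2, 0, 0, -30]],
  ],
)

```text
t: 1.52
tcp_pos: [0.3761, 0.3201, 0.2517]
tcp_rot: [-3.142, -0.0, 0.576]
contact_force: [0.5, 1.4, 0.7]
grip_width: 0.992
```

Emit:
move_arm(
  commands=[
    [[8.5, 3, -2.5, 0, 0, 0, -6], [8.5, 6, -5, 0, 0, 0, -12], [8.5, 9, -7.5, 0, 0, 0, -16.4], [8.5, 12, -10, 0, 0, 0, -16.4], [8.5, 15, -12.5, 0, 0, 0, -16.4]],
  ],
)

```text
t: 1.93
tcp_pos: [0.5263, 0.1948, 0.2514]
tcp_rot: [-3.142, -0.0, 0.293]
contact_force: [0.5, 0.7, 0.6]
grip_width: 0.993
```

Emit:
move_arm(
  commands=[
    [[8.5, 3, -2.5, 0, 0, 0, 0], [8.5, 5.5, -5, 0, 0, 0, 0], [8.5, 5.5, -5, 0, 0, 0, 0]],
  ],
)

```text
t: 2.18
tcp_pos: [0.5833, 0.1421, 0.2502]
tcp_rot: [3.14, 0.001, 0.29]
contact_force: [0.9, -0.9, -0.3]
grip_width: 0.998
```

```bash
python3 - <<'E'
from h import *
np.set_printoptions(precision=4,suppress=True)
s=bot.observe();print(s["t"],s["tcp_pos"],s["tcp_rot"],s["joint_positions"])
p=bot.snapshot("wrist"); im=p["color"].copy()
print("cam at",-np.array(p["R"]).T@p["t"])
for k,z in dict(cover_grip=.108,bolt_knob=.150,cover_hinge=.104).items():
    for r in bot.pinpoint(k,p)[:1]:
        q=r["point"]; print(k,r["score"],np.array(q),world(p,q,z),world(p,q))
        cv2.circle(im,tuple(int(a) for a in q),3,(0,255,0),-1)
cv2.imwrite("pics/w1.png",im)
E
```

```text
2.1833 [0.5833 0.1421 0.2502] [3.1404 0.0006 0.29  ] [ 0.2397  0.4299  0.3134  1.4549 -0.0013  1.5205]
cam at [0.5608 0.2191 0.3928]
cover_grip 0.98 [171.5 347.6] [ 0.4885 -0.0058  0.108 ] [0.5348 0.1384 0.2906]
bolt_knob 0.92 [320.6 240.2] [0.5837 0.1428 0.15  ] [0.5821 0.148  0.1666]
cover_hinge 0.9 [401.3 343.7] [0.6864 0.0546 0.104 ] [0.6848 0.0567 0.1077]
```

View pics/w1.png

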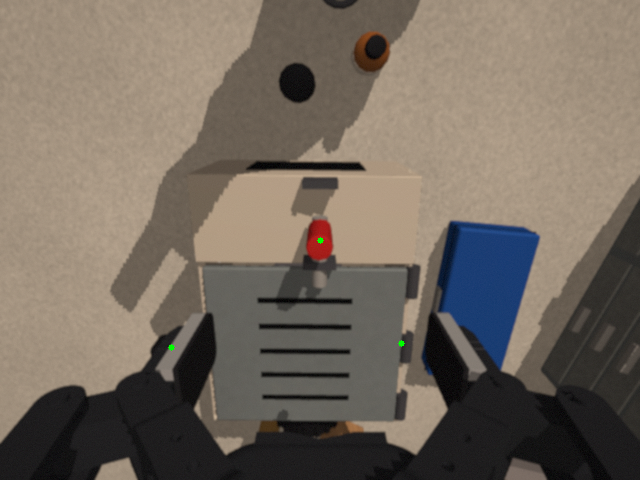

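```bash
python3 - <<'E'
from h import *
np.set_printoptions(precision=4,suppress=True)
p=bot.snapshot("wrist")
for q in [(308,166),(260,166),(355,166),(308,163),(308,170),(320,183),(320,265),(320,218),(320,235),(320,250),(300,200)]: print(q,world(p,q))
s=bot.snapshot("side")
for q in [(405,262),(404,280),(403,300),(404,256)]: print(q,world(s,q))
cv2.imwrite("pics/s2.png",cv2.resize(s["color"][200:350,300:450],None,fx=4,fy=4,interpolation=2))
E
```

```text
(308, 166) [0.558  0.1766 0.011 ]
(260, 166) [0.5131 0.165  0.0279]
(355, 166) [0.6045 0.1901 0.0064]
(308, 163) [ 0.5572  0.1781 -0.0003]
(308, 170) [0.5589 0.1781 0.0518]
(320, 183) [0.5701 0.1791 0.1105]
(320, 265) [0.5832 0.1361 0.1669]
(320, 218) [0.5782 0.1525 0.11  ]
(320, 235) [0.5788 0.1505 0.1486]
(320, 250) [0.5801 0.1462 0.1672]
(300, 200) [0.559  0.1618 0.1102]
(405, 262) [0.5628 0.1747 0.1286]
(404, 280) [0.5918 0.1846 0.1087]
(403, 300) [0.6049 0.1895 0.0728]
(404, 256) [0.5179 0.1571 0.1109]
```

View pics/s2.png

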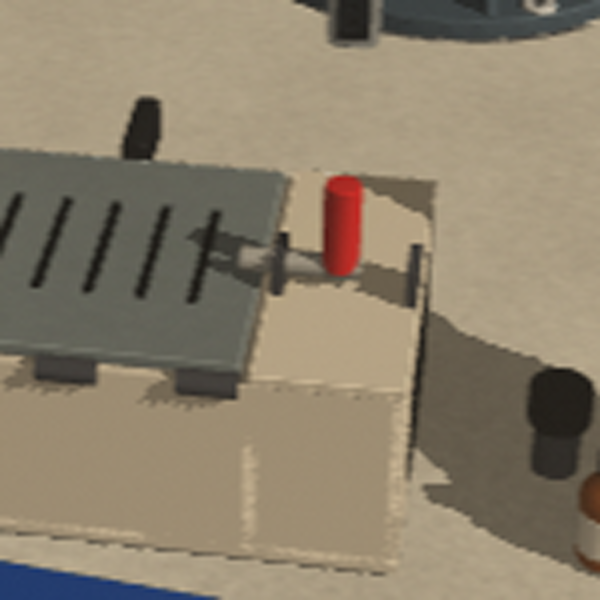

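The crop shows the knob at (343,225), its stop plate at (415,275) just above deck level, and the rod running to the left. I'll descend with the TCP just above the rod and plate, then grip.

Emit:
move_arm(
  commands=[
    [[8.5, -0.2, 0.2, -4, 0, 0, 0], [8.5, -0.2, 0.2, -8, 0, 0, 0], [8.5, -0.2, 0.2, -11.3, 0, 0, 0], [6, -0.2, 0.2, -11.3, 0, 0, 0], [4, -0.2, 0.2, -11.3, 0, 0, 0]],
  ],
  squeeze=30,
)

```text
t: 2.9
tcp_pos: [0.5767, 0.1489, 0.1383]
tcp_rot: [-3.141, 0.002, 0.295]
contact_force: [-0.1, 1.2, 1.2]
grip_width: 0.737
```

Emit:
move_arm(
  commands=[
    [[1, 0, 0, 0, 0, 0, 0], [1, 0, 0, 0, 0, 0, 0], [1, 0, 0, 0, 0, 0, 0], [1, 0, 0, 0, 0, 0, 0], [1, 0, 0, 0, 0, 0, 0]],
  ],
  squeeze=30,
)

```text
t: 3.32
tcp_pos: [0.58, 0.1491, 0.1404]
tcp_rot: [-3.142, -0.005, 0.294]
contact_force: [5.2, 1.8, 6.5]
grip_width: 0.199
```

Emit:
move_arm(
  commands=[
    [[1, -0.15, 0.5, 0, 0, 0, 0], [1, -0.29, 0.95, 0, 0, 0, 0], [1, -0.43, 1.43, 0, 0, 0, 0], [1, -0.58, 1.9, 0, 0, 0, 0], [1, -0.58, 1.9, 0, 0, 0, 0]],
  ],
)

```text
t: 3.73
tcp_pos: [0.5743, 0.1686, 0.1404]
tcp_rot: [3.141, -0.005, 0.294]
contact_force: [7.1, 4.3, 6.4]
grip_width: 0.196
```

Emit:
move_arm(
  commands=[
    [[1, -0.1, 0.3, 0, 0, 0, 0], [1, -0.17, 0.57, 0, 0, 0, 0], [1, -0.23, 0.77, 0, 0, 0, 0], [1, -0.23, 0.77, 0, 0, 0, 0]],
  ],
)

```text
t: 4.07
tcp_pos: [0.5731, 0.1726, 0.1402]
tcp_rot: [3.135, -0.005, 0.292]
contact_force: [16.4, -21.8, 1.5]
grip_width: 0.193
```

Contact after about 24 mm, earlier than the nominal 30 mm. I'll check what it is before trusting it as the stop.

```bash
python3 - <<'E'
from h import *
np.set_printoptions(precision=4,suppress=True)
s=bot.observe();print(s["tcp_pos"],s["contact_force"],s["wrist_torque"])
ims=[]
for n in("side","scene","wrist"):
    p=bot.snapshot(n)
    for r in bot.pinpoint("bolt_knob",p)[:1]: print(n,r["score"],np.array(r["point"]),world(p,r["point"],.15))
    u,v=(int(a) for a in proj(p,np.array([.575,.165,.14])))
    if n=="wrist": ims.append(cv2.resize(p["color"],(400,300)))
    else: ims.append(cv2.resize(p["color"][v-40:v+35,u-50:u+50],(400,300),interpolation=2))
cv2.imwrite("pics/c3.png",np.vstack([np.hstack(ims[:2]),np.hstack([ims[2],ims[2]*0])]))
E
```

```text
[0.5731 0.1726 0.1402] [ 16.4079 -21.7942   1.4852] [-4.3694 -3.2739  0.0279]
side 0.59 [399.6 254.9] [0.5756 0.1677 0.15  ]
scene 0.71 [401.7 221.4] [0.5723 0.168  0.15  ]
wrist 0.84 [322.6 344.4] [0.577  0.1642 0.15  ]
```

View pics/c3.png

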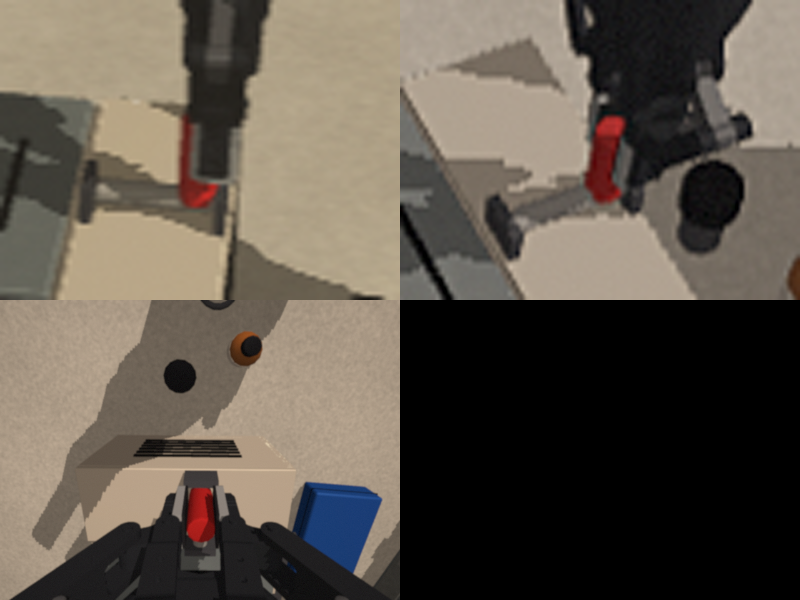

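The wrist view shows the knob right up to the stop plate (about (200,490)). A fingertip could be what is touching, though. I'll ease off, regrip 8 mm higher, well clear of the plate, and pull again to tell which.

Emit:
move_arm(
  commands=[
    [[1, 0.1, -0.4, 0, 0, 0, 0], [4, 0.1, -0.4, 0, 0, 0, 0], [4, 0.1, -0.4, 0, 0, 0, 0], [4, 0.1, -0.4, 0.9, 0, 0, 0], [4, 0.1, -0.4, 0.9, 0, 0, 0]],
  ],
)

```text
t: 4.78
tcp_pos: [0.5713, 0.1715, 0.1492]
tcp_rot: [-3.142, -0.002, 0.294]
contact_force: [0.6, 0.7, 0.9]
grip_width: 0.467
```

```bash
python3 - <<'E'
from h import *
np.set_printoptions(precision=4,suppress=True)
s=bot.observe();print(s["tcp_pos"],s["contact_force"])
p=bot.snapshot("wrist")
for r in bot.pinpoint("bolt_knob",p)[:1]: print(r["score"],np.array(r["point"]),world(p,r["point"],.15))
f=240/np.tan(np.radians(p["vertical_fov"])/2)
for v in range(272,440,8): print(v,world(p,(320,v)),world(p,(312,v)))
cv2.imwrite("pics/w4.png",cv2.resize(p["color"][220:420,200:440],None,fx=3,fy=3,interpolation=2)[:600])
E
```

```text
[0.5713 0.1715 0.1492] [0.6239 0.6702 0.9075]
0.65 [328.9 332.7] [0.578 0.164 0.15 ]
272 [0.5696 0.1785 0.1203] [0.5657 0.1773 0.1203]
280 [0.5697 0.178  0.1289] [0.566  0.1769 0.129 ]
288 [0.5709 0.1742 0.1295] [0.5672 0.173  0.1293]
296 [0.5718 0.1709 0.1312] [0.5687 0.1676 0.1268]
304 [0.5717 0.1712 0.14  ] [0.5688 0.1678 0.1354]
312 [0.5718 0.171  0.1469] [0.569  0.1678 0.1429]
320 [0.5718 0.171  0.1538] [0.5692 0.1677 0.1496]
328 [0.5719 0.1706 0.1594] [0.5692 0.1678 0.1564]
336 [0.5719 0.1707 0.1655] [0.5693 0.168  0.1626]
344 [0.5726 0.1681 0.1669] [0.5696 0.1672 0.1669]
352 [0.5737 0.1647 0.167 ] [0.5706 0.1639 0.1672]
360 [0.5747 0.1612 0.1671] [0.5718 0.16   0.1667]
368 [0.5758 0.1578 0.1675] [0.5834 0.117  0.113 ]
376 [0.5863 0.1233 0.1266] [0.5835 0.117  0.12  ]
384 [0.5877 0.1186 0.127 ] [0.5836 0.1171 0.1266]
392 [0.5887 0.1153 0.129 ] [0.5846 0.114  0.1289]
400 [0.5946 0.0957 0.1119] [0.5902 0.0939 0.1113]
408 [0.5963 0.0901 0.1119] [0.5917 0.0888 0.112 ]
416 [0.5981 0.0843 0.1119] [0.5936 0.0824 0.1114]
424 [0.5997 0.0791 0.1126] [0.595  0.0777 0.1126]
432 [0.6018 0.0721 0.1115] [0.597  0.0708 0.1117]
```

View pics/w4.png

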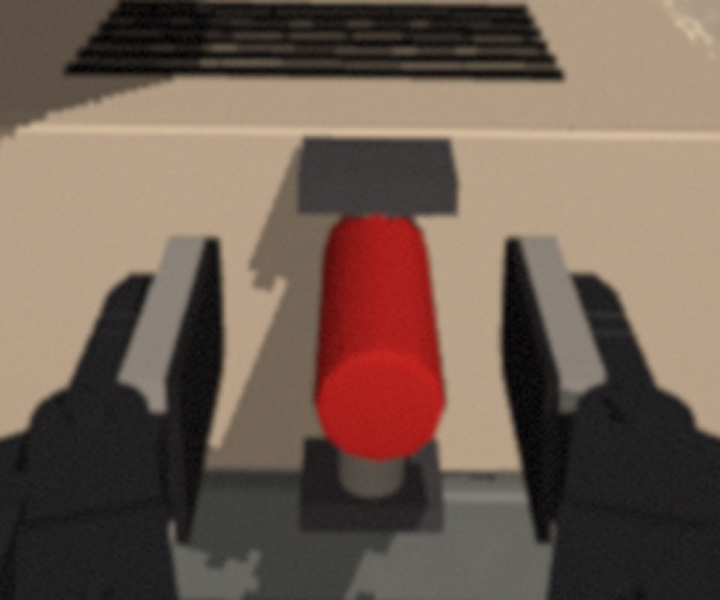

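Picture shows the knob almost touching the stop plate, whose top is at 129 mm. The pads are about 9 mm too far towards +y. I'll recentre on the knob, grip harder and pull to the stop again.

Emit:
move_arm(
  commands=[
    [[4, 0.25, -0.85, -0.4, 0, 0, 0], [1, 0.25, -0.85, -0.4, 0, 0, 0], [1, 0.25, -0.85, -0.4, 0, 0, 0], [1, 0.25, -0.85, -0.4, 0, 0, 0], [1, 0.25, -0.85, -0.4, 0, 0, 0]],
  ],
  squeeze=60,
)

```text
t: 5.3
tcp_pos: [0.5755, 0.1628, 0.1434]
tcp_rot: [3.141, -0.004, 0.294]
contact_force: [16.1, 2.2, -8.2]
grip_width: 0.184
```

Emit:
move_arm(
  commands=[
    [[1, -0.06, 0.2, 0, 0, 0, 0], [1, -0.12, 0.4, 0, 0, 0, 0], [1, -0.17, 0.55, 0, 0, 0, 0], [1, -0.17, 0.55, 0, 0, 0, 0]],
  ],
)

```text
t: 5.63
tcp_pos: [0.575, 0.1645, 0.1433]
tcp_rot: [3.133, -0.004, 0.291]
contact_force: [25.9, -26.7, -10.0]
grip_width: 0.185
```

It gave 1.8 mm and then was solid with about 30 N reaction, so that's the stop. I'll open without backing off, rise, and go round towards the handle.

Emit:
move_arm(
  commands=[
    [[6, 0, 0, 0, 0, 0, 0], [6, 0, 0, 0, 0, 0, 0], [6, 0, 0, 0, 0, 0, 0], [6, 0, 0, 4, 0, 0, 0], [6, 0, 0, 8, 0, 0, 0]],
  ],
)

```text
t: 6.05
tcp_pos: [0.5697, 0.1679, 0.2223]
tcp_rot: [-3.141, 0.005, 0.294]
contact_force: [0.5, -0.1, -0.6]
grip_width: 0.706
```

```bash
python3 - <<'E'
from h import *
from scipy.spatial.transform import Rotation as Ro
np.set_printoptions(precision=4,suppress=True)
s=bot.observe();print(s["tcp_pos"],s["tcp_rot"],s["joint_positions"])
p=bot.snapshot("wrist")
for v in range(330,460,8): print(v,world(p,(320,v)))
for r in bot.pinpoint("bolt_knob",p)[:1]: print(np.array(r["point"]),world(p,r["point"],.15))
E
```

```text
[0.5697 0.1679 0.2223] [-3.1413  0.0054  0.2944] [0.2864 0.4195 0.2279 1.3846 0.0003 1.5627]
330 [0.5917 0.0943 0.1117]
338 [0.5937 0.0874 0.1118]
346 [0.5957 0.0808 0.1124]
354 [0.5981 0.0729 0.1113]
362 [0.6003 0.0658 0.1116]
370 [0.6024 0.0587 0.112 ]
378 [0.6048 0.0508 0.1114]
386 [0.607  0.0436 0.1119]
394 [0.6094 0.0358 0.1118]
402 [0.6117 0.0279 0.1118]
410 [0.6143 0.0196 0.1115]
418 [0.6167 0.0116 0.1116]
426 [0.6192 0.0033 0.1116]
434 [ 0.6218 -0.0054  0.1114]
442 [0.5677 0.1771 0.2987]
450 [0.5676 0.1775 0.3013]
458 [0.5675 0.1778 0.3036]
[330.9 263.6] [0.5778 0.1644 0.15  ]
```

Emit:
move_arm(
  commands=[
    [[6, -1.5, -1.5, 1, 0, 0, 7], [6, -3, -3, 2, 0, 0, 14], [6, -4.5, -5, 2, 0, 0, 21], [6, -6, -7, 2, 0, 0, 28], [6, -7.5, -9, 2, 0, 0, 35]],
  ],
)

```text
t: 6.57
tcp_pos: [0.4957, 0.0777, 0.2433]
tcp_rot: [-3.141, -0.0, 0.912]
contact_force: [-0.1, 0.2, 0.1]
grip_width: 0.706
```

Emit:
move_arm(
  commands=[
    [[6, -1.5, -2, 0, 0, 0, 7], [6, -3, -4, 0, 0, 0, 14], [6, -4.5, -6, 0, 0, 0, 21], [6, -6, -8, 0, 0, 0, 28], [6, -6.5, -10, 0, 0, 0, 35]],
  ],
)

```text
t: 6.98
tcp_pos: [0.4298, -0.0223, 0.2435]
tcp_rot: [-3.141, -0.0, 1.522]
contact_force: [0.1, -0.5, 0.8]
grip_width: 0.7
```

Emit:
move_arm(
  commands=[
    [[6, 0, 0, 0, 0, 0, 7], [6, 0, 0, 0, 0, 0, 14], [6, 0, 0, 0, 0, 0, 20], [6, 0, 0, 0, 0, 0, 20]],
  ],
)

```text
t: 7.32
tcp_pos: [0.4315, -0.0218, 0.2433]
tcp_rot: [3.142, -0.0, 1.87]
contact_force: [-0.2, -0.2, 0.6]
grip_width: 0.703
```

Emit:
move_arm(
  commands=[
    [[6, 0, 0, 0, 2, -6.7, 0], [6, 0, 0, 0, 4, -13.3, 0], [6, 0, 0, 0, 6, -20, 0], [6, 0, 0, 0, 8, -26.7, 0], [6, 0, 0, 0, 10, -33.3, 0]],
  ],
)

```text
t: 7.73
tcp_pos: [0.4318, -0.0214, 0.2442]
tcp_rot: [2.528, 0.001, 1.863]
contact_force: [0.5, 0.0, -0.1]
grip_width: 0.702
```

Emit:
move_arm(
  commands=[
    [[6, 0, 0, 0, 1.5, -5, 0], [6, 0, 0, 0, 3, -9.8, 0], [6, 0, 0, 0, 3, -9.8, 0]],
  ],
)

```text
t: 7.98
tcp_pos: [0.4288, -0.0213, 0.2402]
tcp_rot: [2.355, -0.004, 1.86]
contact_force: [-1.5, -0.3, -1.8]
grip_width: 0.697
```

```bash
python3 - <<'E'
from h import *
from scipy.spatial.transform import Rotation as Ro
np.set_printoptions(precision=4,suppress=True)
s=bot.observe();print(s["t"],s["tcp_pos"],s["tcp_rot"],s["joint_positions"])
M=Ro.from_euler("xyz",s["tcp_rot"]).as_matrix();print(M)
p=bot.snapshot("wrist");im=p["color"].copy()
print("cam at",-np.array(p["R"]).T@p["t"])
for k,z in dict(cover_grip=.108,cover_hinge=.104).items():
    for r in bot.pinpoint(k,p)[:1]:
        q=r["point"]; print(k,r["score"],np.array(q),world(p,q,z),world(p,q)); cv2.circle(im,tuple(int(a) for a in q),3,(0,255,0),-1)
cv2.imwrite("pics/w5.png",im)
E
```

```text
7.9833 [ 0.4288 -0.0213  0.2402] [ 2.3545 -0.0039  1.8603] [-0.3807 -0.523  -0.9222  0.5068  0.4579 -0.508 ]
[[-0.2855  0.6774  0.678 ]
 [ 0.9584  0.1988  0.2049]
 [ 0.0039  0.7083 -0.7059]]
cam at [ 0.2777 -0.0679  0.2833]
cover_grip 0.86 [319.1 165.1] [ 0.4915 -0.0042  0.108 ] [ 0.4768 -0.0086  0.12  ]
cover_hinge 0.83 [319.2 262.8] [0.6789 0.0511 0.104 ] [0.6625 0.0463 0.1113]
```

View pics/w5.png

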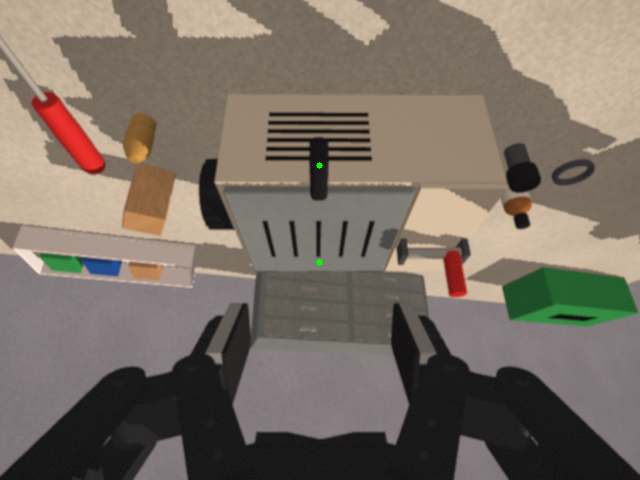

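The handle (319,165) and hinge (319,263) lie on the image centre line, so the jaws are aligned. The red knob is against its plate at (455,250). Now I'll approach the handle.

Emit:
move_arm(
  commands=[
    [[6, 0.5, 0, -3, 0, 0, 0], [6, 1, 0, -6, 0, 0, 0], [6, 1, 0, -8.2, 0, 0, 0], [6, 1, 0, -8.2, 0, 0, 0]],
  ],
)

```text
t: 8.47
tcp_pos: [0.4409, -0.0209, 0.1575]
tcp_rot: [2.363, -0.003, 1.865]
contact_force: [-1.1, 0.9, -1.1]
grip_width: 0.701
```

```bash
python3 - <<'E'
from h import *
np.set_printoptions(precision=4,suppress=True)
s=bot.observe();print(s["tcp_pos"],s["tcp_rot"],s["joint_positions"],s["contact_force"])
p=bot.snapshot("wrist")
for r in bot.pinpoint("cover_grip",p)[:1]: g=world(p,r["point"],.108);print(r,g,world(p,r["point"]),"target TCP shift cm",100*(g+[.011,.0034,-.0134]-s["tcp_pos"]))
E
```

```text
[ 0.4409 -0.0209  0.1575] [ 2.3627 -0.0034  1.8648] [-0.3588 -0.3936 -1.0868  0.2139  0.4429 -0.4966] [-1.0942  0.8717 -1.0673]
{'point': [323.2, 259.7], 'score': 0.89} [ 0.4906 -0.0051  0.108 ] [ 0.4732 -0.0105  0.1161] target TCP shift cm [ 6.0697  1.9185 -6.2931]
```

Emit:
move_arm(
  commands=[
    [[6, 2, 0.6, -2.1, 0, 0, 0], [6, 4, 1.3, -4.2, 0, 0, 0], [6, 5, 1.6, -5.2, 0, 0, 0], [6, 6.1, 1.9, -6.3, 0, 0, 0], [6, 6.1, 1.9, -6.3, 0, 0, 0]],
  ],
)

```text
t: 8.98
tcp_pos: [0.5058, -0.0026, 0.0992]
tcp_rot: [2.356, 0.001, 1.866]
contact_force: [-1.2, 0.8, -0.4]
grip_width: 0.701
```

```bash
python3 - <<'E'
from h import *
np.set_printoptions(precision=4,suppress=True)
s=bot.observe();print(s["tcp_pos"],s["tcp_rot"],s["joint_positions"],s["contact_force"])
p=bot.snapshot("wrist")
for r in bot.pinpoint("cover_grip",p)[:1]: print(r,world(p,r["point"],.108),world(p,r["point"]))
cv2.imwrite("pics/w6.png",p["color"])
E
```

```text
[ 0.5058 -0.0026  0.0992] [2.3564 0.0007 1.8655] [-0.2261 -0.1157 -1.1286 -0.1566  0.359  -0.3859] [-1.2444  0.7871 -0.356 ]
{'point': [331.0, 326.5], 'score': 0.78} [ 0.4902 -0.0043  0.108 ] [ 0.4734 -0.01    0.1123]
```

View pics/w6.png

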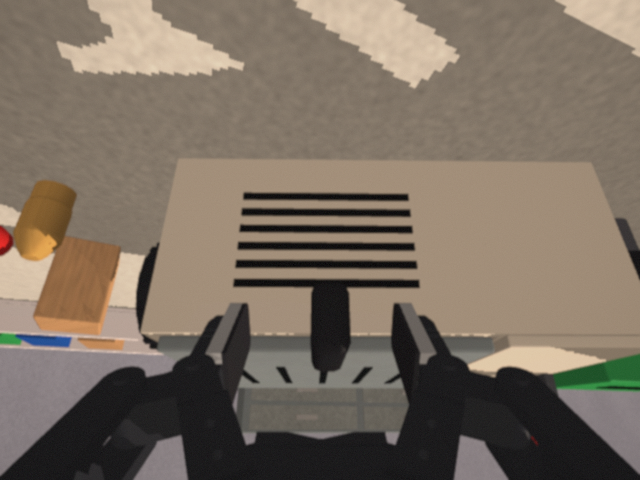

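The handle is at (330,325) between the pads, about 3 mm off centre towards lamp +y. Joint 3 is close to its limit, so I'll reduce the tilt by 12° and recentre before gripping.

Emit:
move_arm(
  commands=[
    [[6, -0.3, 0.2, 0, -1.7, 5.7, 0], [6, -0.7, 0.4, -0.4, -3.5, 11.5, 0], [6, -0.7, 0.4, -0.7, -3.5, 11.5, 0], [6, -0.7, 0.4, -0.7, -3.5, 11.5, 0]],
  ],
)

```text
t: 9.42
tcp_pos: [0.4982, 0.0009, 0.095]
tcp_rot: [2.564, 0.003, 1.865]
contact_force: [0.3, -0.1, 1.4]
grip_width: 0.7
```

```bash
python3 - <<'E'
from h import *
from scipy.spatial.transform import Rotation as Ro
np.set_printoptions(precision=4,suppress=True)
s=bot.observe();print(s["tcp_pos"],s["tcp_rot"],s["joint_positions"],s["contact_force"])
print("grasp pt",s["tcp_pos"]-.019*Ro.from_euler("xyz",s["tcp_rot"]).as_matrix()[:,2])
p=bot.snapshot("wrist")
for r in bot.pinpoint("cover_grip",p)[:1]: print(r,world(p,r["point"],.108))
E
```

```text
[0.4982 0.0009 0.095 ] [2.5642 0.0028 1.8653] [-0.1441 -0.0968 -0.9339  0.2     0.2317 -0.3758] [ 0.2985 -0.124   1.409 ]
grasp pt [ 0.4882 -0.002   0.1109]
{'point': [312.0, 332.0], 'score': 0.62} [ 0.4893 -0.0064  0.108 ]
```

Emit:
move_arm(
  commands=[
    [[4, 0, -0.15, -0.2, 0, 0, 0], [3, 0, -0.15, -0.2, 0, 0, 0], [0.5, 0, -0.15, -0.2, 0, 0, 0], [0.5, 0, -0.15, -0.2, 0, 0, 0], [0.5, 0, -0.15, -0.2, 0, 0, 0]],
  ],
  squeeze=60,
)

```text
t: 9.93
tcp_pos: [0.4958, -0.002, 0.0893]
tcp_rot: [2.567, 0.003, 1.862]
contact_force: [-2.9, -13.6, 0.7]
grip_width: 0.157
```

Emit:
move_arm(
  commands=[
    [[0.5, 0, 0, 0, 0, 0, 0], [0.5, 0, 0, 0, 0, 0, 0]],
  ],
)

```text
t: 10.1
tcp_pos: [0.4958, -0.002, 0.0893]
tcp_rot: [2.567, 0.003, 1.862]
contact_force: [-3.4, -13.5, 1.8]
grip_width: 0.158
```

```bash
python3 - <<'E'
from h import *
from scipy.spatial.transform import Rotation as Ro
np.set_printoptions(precision=4,suppress=True)
s=bot.observe();print(s["tcp_pos"],s["tcp_rot"],s["joint_positions"],s["contact_force"],s["grip_width"])
a=np.radians(16.7); ax=np.array([-np.sin(a),np.cos(a),0]); H=np.array([.684,.054,.104])
for base in (s["tcp_pos"],):
  for d in range(0,51,5):
    print(d,100*(Ro.from_rotvec(ax*np.radians(d)).apply(base-H)+H-base),ax*d)
E
```

```text
[ 0.4958 -0.002   0.0893] [2.5674 0.0029 1.8615] [-0.151  -0.0903 -0.9442  0.1868  0.2321 -0.3793] [ -3.4334 -13.4732   1.7803] 0.1583490093548271
0 [ 0. -0.  0.] [-0.  0.  0.]
5 [-0.0511 -0.0153  1.7173] [-1.4368  4.7891  0.    ]
10 [0.0413 0.0124 3.4327] [-2.8736  9.5782  0.    ]
15 [0.2766 0.083  5.1331] [-4.3104 14.3673  0.    ]
20 [0.6529 0.1959 6.8057] [-5.7472 19.1564  0.    ]
25 [1.1674 0.3502 8.4377] [-7.184  23.9456  0.    ]
30 [ 1.8162  0.5449 10.0166] [-8.6208 28.7347  0.    ]
35 [ 2.5944  0.7784 11.5305] [-10.0576  33.5238   0.    ]
40 [ 3.496   1.0488 12.9678] [-11.4944  38.3129   0.    ]
45 [ 4.5141  1.3543 14.3176] [-12.9312  43.102    0.    ]
50 [ 5.641   1.6924 15.5697] [-14.368   47.8911   0.    ]
```

Grip is 13.4 mm wide on the handle, as expected. Lifting along the arc.

Emit:
move_arm(
  commands=[
    [[0.5, -0.05, -0.1, 1.4, -1.15, 3.85, 0], [0.5, 0, -0.15, 2.75, -2.3, 7.7, 0], [0.5, 0.1, -0.1, 4.1, -3.45, 11.5, 0], [0.5, 0.35, 0, 5.5, -4.6, 15.3, 0], [0.5, 0.65, 0.05, 6.8, -5.75, 19.2, 0]],
  ],
)

```text
t: 10.52
tcp_pos: [0.5023, -0.0003, 0.1585]
tcp_rot: [2.919, 0.001, 1.864]
contact_force: [16.2, 1.9, -12.2]
grip_width: 0.151
```

```bash
cat > st.py <<'E'
from h import *
from scipy.spatial.transform import Rotation as Ro
np.set_printoptions(precision=4,suppress=True)
s=bot.observe();print(s["t"],s["tcp_pos"],s["joint_positions"],s["contact_force"],s["grip_width"])
g=s["tcp_pos"]-.019*Ro.from_euler("xyz",s["tcp_rot"]).as_matrix()[:,2]
a=np.radians(16.7); H=np.array([.684,.054,.104]); v=g-H; x=-(v@[np.cos(a),np.sin(a),0])
print("radius",np.hypot(x,v[2]),"angle",np.degrees(np.arctan2(v[2],x)),"minus offset",np.degrees(np.arctan2(.004,.204)),"lateral",v@[-np.sin(a),np.cos(a),0],"tool tilt",s["tcp_rot"][0]-np.pi)
E
python3 st.py
```

```text
10.5167 [ 0.5023 -0.0003  0.1585] [-0.0465  0.0588 -0.4292  0.8725  0.0729 -0.3318] [ 16.2079   1.8572 -12.2315] 0.1513884106492116
radius 0.20718595792846126 angle 20.647174050581814 minus offset 1.1233027140754293 lateral 0.00017611518012783763 tool tilt -0.22247144675470398
```

Emit:
move_arm(
  commands=[
    [[0.5, 0.5, 0.1, 1.3, -1.15, 3.85, 0], [0.5, 1, 0.3, 2.6, -2.3, 7.7, 0], [0.5, 1.6, 0.45, 3.8, -3.45, 11.5, 0], [0.5, 2.3, 0.65, 5, -4.6, 15.3, 0], [0.5, 3, 0.9, 6.1, -5.75, 19.2, 0]],
  ],
)

```text
t: 10.93
tcp_pos: [0.531, 0.0079, 0.2196]
tcp_rot: [-3.011, 0.0, 1.863]
contact_force: [-7.6, -11.0, 5.0]
grip_width: 0.149
```

```bash
python3 st.py
```

```text
10.9333 [0.531  0.0079 0.2196] [ 0.0347  0.4019  0.1854  1.4805 -0.0333 -0.2557] [ -7.5971 -10.9811   5.0151] 0.1491935814528039
radius 0.20695256523368466 angle 40.50912336947384 minus offset 1.1233027140754293 lateral -0.00014432239275793016 tool tilt -6.152709800445664
```

Emit:
move_arm(
  commands=[
    [[0.5, 0.5, 0.15, 0.7, -0.7, 2.4, 0], [0.5, 1.1, 0.35, 1.4, -1.5, 5, 0], [0.5, 1.1, 0.35, 1.4, -1.5, 5, 0], [0.5, 1.1, 0.35, 1.4, -1.5, 5, 0], [0.5, 1.1, 0.35, 1.4, -1.5, 5, 0]],
  ],
)

```text
t: 11.35
tcp_pos: [0.5416, 0.0109, 0.2333]
tcp_rot: [-2.922, 0.0, 1.863]
contact_force: [-18.9, -11.6, 19.8]
grip_width: 0.153
```

```bash
python3 st.py; python3 - <<'E'
from h import *
np.set_printoptions(precision=4,suppress=True)
a=np.radians(16.7); Rl=np.array([[np.cos(a),np.sin(a),0],[-np.sin(a),np.cos(a),0],[0,0,1]])
O=np.array([.684,.054,0])-Rl.T@[.085,-.031,0]
P=[]
for n in("scene","side"):
    p=bot.snapshot(n)
    vv,uu=np.mgrid[150:340:2,220:460:2]; f=240/np.tan(np.radians(p["vertical_fov"])/2)
    z=p["z_map"][vv,uu]; c=np.stack([(uu-p["cx"])/f*z,(vv-p["cy"])/f*z,z],-1)[z>0]
    X=(c-np.array(p["t"]))@np.array(p["R"]); L=(X-O)@Rl.T
    m=(L[:,0]>-.07)&(L[:,0]<.075)&(L[:,1]>-.11)&(L[:,1]<.045)&(L[:,2]>.115)&(L[:,2]<.26)
    # points near a plane through the hinge
    th=np.degrees(np.arctan2(L[m][:,2]-.104,.085-L[m][:,0])); h=np.histogram(th,bins=range(0,100,2)); k=h[0].argmax()
    print(n,m.sum(),"median angle near mode",h[1][k],np.median(th[abs(th-h[1][k]-1)<5]))
    for r in bot.pinpoint("bolt_knob",p)[:1]: print("knob",r["score"],world(p,r["point"],.15))
    cv2.imwrite(f"pics/f_{n}.png",p["color"])
s=cv2.imread("pics/f_side.png");c=cv2.imread("pics/f_scene.png")
cv2.imwrite("pics/f.png",np.hstack([cv2.resize(s[150:400,180:500],(400,312)),cv2.resize(c[120:370,180:500],(400,312))]))
E
```

```text
11.35 [0.5416 0.0109 0.2333] [ 0.0507  0.5153  0.377   1.646  -0.0524 -0.2361] [-18.8921 -11.6053  19.8225] 0.15252874584522402
radius 0.20681131880818326 angle 45.635105909748454 minus offset 1.1233027140754293 lateral -0.00035326659626384746 tool tilt -6.063360989364835
scene 1904 median angle near mode 48 49.321097226672926
knob 0.74 [0.5701 0.1654 0.15  ]
side 1671 median angle near mode 48 49.458070041101564
knob 0.65 [0.58   0.1687 0.15  ]
```

View pics/f.png

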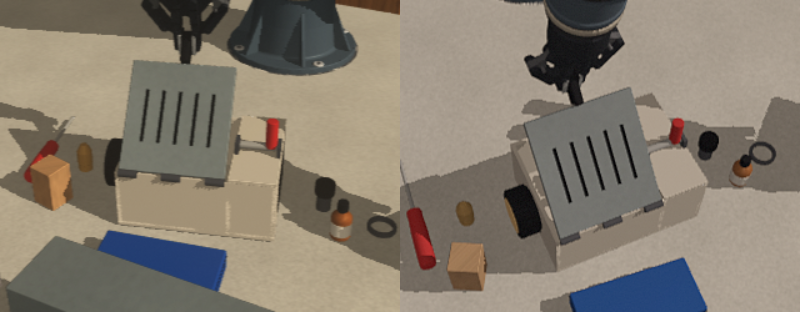

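Cover open, knob against its plate, bystanders in place. The grip shows about 29 N of radial preload. I'll relieve it slightly and recheck the angle with a plane fit.

Emit:
move_arm(
  commands=[
    [[0.5, -0.15, -0.05, 0.15, 0, 0, 0], [0.5, -0.15, -0.05, 0.15, 0, 0, 0], [0.5, -0.15, -0.05, 0.15, 0, 0, 0], [0.5, -0.15, -0.05, 0.15, 0, 0, 0], [0.5, -0.15, -0.05, 0.15, 0, 0, 0]],
  ],
)

```text
t: 11.97
tcp_pos: [0.5417, 0.011, 0.2336]
tcp_rot: [-2.925, -0.0, 1.863]
contact_force: [-2.0, -7.0, -3.1]
grip_width: 0.154
```

```bash
python3 st.py; python3 - <<'E'
from h import *
a=np.radians(16.7); Rl=np.array([[np.cos(a),np.sin(a),0],[-np.sin(a),np.cos(a),0],[0,0,1]])
O=np.array([.684,.054,0])-Rl.T@[.085,-.031,0]
for n in("scene","side"):
    p=bot.snapshot(n)
    vv,uu=np.mgrid[150:340:2,220:460:2]; f=240/np.tan(np.radians(p["vertical_fov"])/2)
    z=p["z_map"][vv,uu]; c=np.stack([(uu-p["cx"])/f*z,(vv-p["cy"])/f*z,z],-1)[z>0]
    L=((c-np.array(p["t"]))@np.array(p["R"])-O)@Rl.T
    m=(L[:,0]>-.03)&(L[:,0]<.065)&(L[:,1]>-.10)&(L[:,1]<.035)&(abs(L[:,2]-.115-(.085-L[:,0]))<.02)
    for _ in range(4):
        q=L[m]; A=np.c_[q[:,0],q[:,1],np.ones(len(q))]; k=np.linalg.lstsq(A,q[:,2],rcond=None)[0]
        m=m&(abs(L@[k[0],k[1],-1]+k[2])<.004)
    print(n,m.sum(),"cover deg",np.degrees(np.arctan(-k[0])),"cross slope",k[1])
E
```

```text
11.9667 [0.5417 0.011  0.2336] [ 0.0502  0.5127  0.3741  1.6431 -0.0513 -0.2368] [-1.9648 -7.0312 -3.0958] 0.1542898504275436
radius 0.20699312118555854 angle 45.69631294297192 minus offset 1.1233027140754293 lateral -0.00028970525756612215 tool tilt -6.066222848901036
scene 1360 cover deg 45.091723069256325 cross slope 0.01190915288243663
side 1020 cover deg 45.13631388649568 cross slope 0.011035492488742027
```

The plane fits give 45.1° from both cameras and the arm pose gives 44.6°. The preload is gone. Handing in.

```bash
python3 -c "
from cell import bot
print(bot.finish_job()); s=bot.observe(); print(s['t'],s['tcp_pos'],s['contact_force'],s['grip_width'])"
```

```text
the job is handed in; nothing more can be done
None
the job is handed in; nothing more can be done
```

I drew the bolt back to its stop, raised the cover by its handle to 45° and handed the job in while still gripping it. It took about 12 s of the 48 s allowed. The system gave no verdict.

- **Bolt:** My first pull met resistance early, after about 24 mm, and the fingers slipped on the knob. I gripped it again higher and harder and pulled once more. It moved 1.8 mm further, then went solid at about 30 N. The cameras put the total travel at only about 23 to 25 mm, not the nominal 30 mm. I took this as the true stop because the pictures show the knob against the stop plate. The bolt may have started partly drawn.
- **Cover:** Plane fits from the two fixed cameras both gave 45.1°, and the arm's own pose gave 44.6°. The grip is 13 mm wide on the 14 mm handle, and the force at the wrist was about 8 N after I eased off the preload. I did not measure the force between fingers and cover directly.
- **Bystanders:** In the last pictures they all appeared to be standing where they started. I checked this by eye and did not re-measure them.

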